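# Stopper the leaning glaze bottle

### The arm

A 6-joint arm with a two-finger parallel gripper is mounted at the origin on the work surface. World frame = base frame: x ahead of the robot, y to its left, z up, the work surface at z = 0. Lengths are in m, angles in rad, forces in N, time in s.
With the tool pointing down it reaches from about 0.3 to 0.75 m from the base axis. Payload 8.5 kg.
Tool frame: the origin (TCP) lies on the centre line of the jaws, within the pads' length; the fingertips stand ahead of it and the grasp point (between the pads) lies 5 mm behind it (bot.nose_length is the z of the fingertips in the tool frame, in m); z points along the fingers, x is the direction in which the jaws open and shut, and the axes are right-handed (so a half turn about z gives the same grasp; the last joint's range is limited). The gripper opens to 85 mm and grips with 20 to 120 N. Pads are 22 mm wide; open, the fingers measure 114 mm over their backs; the gripper's body (76 mm by 85 mm) begins 54 mm behind the grasp point. The pads swing forward as they close: fully open they stand 13 mm farther back than shut.
Start: joints at [0.922, 0.381, 1.297, -0, 1.464, -0.215], TCP at [0.231, 0.499, 0.245] pointing down, gripper open.
Joint ranges: [-3.11, 3.11], [-0.89, 2.33], [0.22, 2.48], [-1.42, 4.56], [0.17, 2.85], [-2.88, 2.88]. Speed limits (rad/s): [2.39, 2.39, 3.14, 3.14, 3.14, 3.14].

### API

Orientations are given as a unit quaternion [w, x, y, z].
In Python, from plant import bot gives the robot as it stands.
- The arm moves only by the tool apply_moves, never from a script. Its argument "motion" is one flat list of numbers, 7 for each row, row after row: the opening, from -1 (shut) to 1 (fully open), then the shift along the tool's x, y, z in m, then the turn, a rotation vector about the tool's x, y, z in rad. In form: [jaw, tx, ty, tz, wx, wy, wz, jaw, tx, ty, tz, wx, wy, wz, ...]. A call has exactly 8 rows; each row shifts and turns the pose as measured when the row begins, along the tool's axes as they then stand; what a row does not reach is not made up. A row lasts 1/12 s, in which the tool goes at most 41.7 mm and 7.16 degrees, less where a joint would pass 70% of its speed; a pose out of reach is approached as far as the arm can. A call with a gripper value outside its range is refused whole. The fingers move at their own pace and stop on an object; the grip force is fixed at half the most. Time passes only in rows, so rows that do not move let the fingers close, or fill a call up. It gives the time, the measured TCP pose, the force and the opening at its end, in the units of the state.
- bot.state(): the state, without advancing time (a new reading comes with each control period).
- bot.grab_frame(name): name is "side" or "top"; returns a dict with "img" (400x640x3 uint8, blue, green, red), "vertical_fov" (degrees; the focal length in pixels is half the picture's height over the tangent of half this angle, whatever the lens; pixels are square), "cx", "cy" (the principal point, pixels), "dist" ([k1, k2, p1, p2, k3] as OpenCV has them; the pictures are not rectified), "pose" (4x4, takes a point from camera to world coordinates). Camera axes: x right, y up, looking along -z (the intrinsics and any distortion apply to the point x, -y, -z); pixel columns grow to the right and rows downward; lengths in m; the calibration is good to about 2 mm. A picture is of the moment at which its call begins. There is no depth.
- bot.sign_off(): hands the job in, once; it reports no verdict.
The state is a dict: "time_s": time; "qpos": joint angles; "qd": joint speeds; "joint_efforts": joint torques, N m; "ee_pos": TCP position; "tcp_rot": TCP orientation; "wrist_force": force on the tool from outside, world axes, zero at the start; "torque": the same for the moment, N m; "grip_width": finger opening in m.
Only numpy, scipy, OpenCV 4.12 (cv2) and the standard library are available. Lean on these libraries where they do the work, as an engineer would, in place of code of your own. Each camera call takes 0.05 s, during which the arm holds its last target. There are 200 camera calls.

### The job

One of the two glaze bottles leaning in their plywood cradles has been left open: close it with the cork stopper with the blue cap and knob that stands loose on the bench, pushing it fully home so that the cap sits flat on the rim. Keep hold of the stopper until it is well down in the neck (do not drop it in), then let go, and leave the other things on the bench where they stand.

Things in the scene. Friction and masses are not known exactly. Their poses are not given: they have to be found in the camera images.
- stopper: loose stopper standing upright on the bench, 70 g: tapered cork plug (29 mm across at the foot, 34 mm under the cap, 35 mm long), then a round blue cap 48 mm across (35 to 41 mm above the foot), then a round blue knob to grip, 26 mm across (41 to 86 mm above the foot). Origin: centre of the foot; z along its axis towards the knob
- stopper_collar (a point): point on the stopper's axis at the underside of the blue cap, 35 mm above its foot; when seated it coincides with the centre of the bottle's rim
- open_bottle: open white bottle with blue band, fixed in its cradle, leaning 30 degrees from vertical with its mouth to the cradle's front, roughly towards the robot. 175 mm long; body 100 mm across, shoulder ends 127 mm up, round neck 50 mm outside and 39 mm inside diameter, open for 48 mm below the rim. Origin: centre of its underside; z along the neck, out of the mouth
- open_bottle_mouth (a point): centre of the open bottle's rim, about 0.2 m above the bench; its z axis points out of the mouth along the neck
- closed_bottle: a like bottle in a like cradle, already closed with a stopper of the same kind (fixed, to be left alone); origin and axes as for the open one. Which of the two stands left or right varies. Each cradle is 170 by 120 mm, fixed to the bench
- big_bung: loose bystander: larger bung, dark rubber plug 62 mm wide with an orange cap 72 mm across and an orange knob, 86 mm tall; does not fit. Origin: centre of its foot
- brush: loose bystander: flat brush, about 0.2 m long, lying on the bench to the robot's right
- cup: loose bystander: terracotta cup, 76 mm across, 70 mm tall; origin under its centre
- rib: loose bystander: flat dark wooden rib 100 x 50 x 8 mm lying on the bench; origin under its centre, long side along its x
- glaze_jar: loose bystander: closed glaze jar with black cap, 70 mm across, 85 mm tall; origin under its centre
Things that resemble listed ones, but are neither listed nor needed, are in the scene too. Leave any green look-alike of the stopper alone.

How it is judged:
By the outcome, as a careful person would: the job done as asked, in the order asked, and still so for the second after the job is handed in, with the robot touching nothing.
It also fails if it takes over 38 s, if anything falls off the work surface, if the arm or the gripper's body presses on something with over 40 N, if the wrist force passes 120 N, or if a joint passes its speed limit or range.

## Working session

There is one attempt and no reset: what is moved stays moved. The work goes in short steps, Python scripts to look and compute and a tool call to move; the robot and the scene stay as the last step left them, time stands still between calls to the robot, and variables do not carry over. Pictures are saved under pics/ and viewed, about 8 in all and at most 12, crops included, and the job is handed in when it is done.

Besides the shell and the picture viewer there is one more tool, called after "Emit:" as name(argument=value, ...) on one line, values as JSON. apply_moves: Moves the arm, as the interface text tells. Its arguments: {"type":"object","properties":{"motion":{"type":"array"}},"required":["motion"]}

```bash
mkdir -p pics; cat > h.py <<'E'
import numpy as np, cv2
from plant import bot
def cam(n):
    f=bot.grab_frame(n); np.savez('cam_'+n,**{k:np.array(f[k]) for k in f}); return f
def K(f):
    fl=200/np.tan(np.radians(float(f['vertical_fov']))/2)
    return np.array([[fl,0,float(f['cx'])],[0,fl,float(f['cy'])],[0,0,1]])
def ray(f,uv):
    p=cv2.undistortPoints(np.array([[uv]],float),K(f),np.array(f['dist'],float))[0,0]
    T=np.array(f['pose']); d=T[:3,:3]@[p[0],-p[1],-1]; return T[:3,3],d/np.linalg.norm(d)
def onz(f,uv,z):
    o,d=ray(f,uv); return o+d*(z-o[2])/d[2]
def tri(fs,uvs):
    A=np.zeros((3,3));b=np.zeros(3)
    R=[ray(f,u) for f,u in zip(fs,uvs)]
    for o,d in R:
        P=np.eye(3)-np.outer(d,d);A+=P;b+=P@o
    x=np.linalg.solve(A,b); return x,[np.linalg.norm((np.eye(3)-np.outer(d,d))@(x-o)) for o,d in R]
def proj(f,X):
    T=np.array(f['pose']);p=(np.atleast_2d(X)-T[:3,3])@T[:3,:3]*[1,-1,-1]
    return cv2.projectPoints(p,np.zeros(3),np.zeros(3),K(f),np.array(f['dist'],float))[0][:,0]
E
python3 - <<'E'
from h import *
for n in('side','top'):
    f=cam(n); cv2.imwrite(f'pics/{n}0.png',f['img']); print(n,np.round(f['pose'],3).tolist(),f['vertical_fov'],f['dist'])
print(bot.state(),bot.nose_length)
E
```

```text
side [[0.973, 0.126, -0.195, 0.317], [-0.231, 0.61, -0.758, -0.88], [0.023, 0.783, 0.622, 0.826], [0.0, 0.0, 0.0, 1.0]] 57.750015640900855 [0.00162916 0.         0.         0.         0.        ]
top [[0.013, 0.999, -0.045, 0.489], [-1.0, 0.011, -0.028, -0.039], [-0.028, 0.045, 0.999, 1.45], [0.0, 0.0, 0.0, 1.0]] 51.807328565278304 [-0.10424405  0.          0.          0.          0.        ]
{'time_s': 0.1, 'qpos': array([ 9.21637256e-01,  3.81146790e-01,  1.29816388e+00,  1.25410692e-05,
        1.46361204e+00, -2.15298120e-01]), 'qd': array([ 0.00100624, -0.0004978 , -0.00227943,  0.00077164,  0.00042287,
       -0.00043705]), 'joint_efforts': array([ 3.76102413e-03, -4.49215078e+01, -2.31657404e+01, -1.82357580e-04,
        3.63338258e-03, -7.12020915e-05]), 'ee_pos': array([0.23105427, 0.49884328, 0.24477087]), 'tcp_rot': array([ 2.24167065e-04,  8.42727048e-01,  5.38340673e-01, -6.26141766e-04]), 'wrist_force': array([ 0.97574556, -0.09487138, -0.3219209 ]), 'torque': array([-0.02545846,  0.01881722,  0.01038089]), 'grip_width': 0.08556929481173374} 0.014
```

View pics/side0.png

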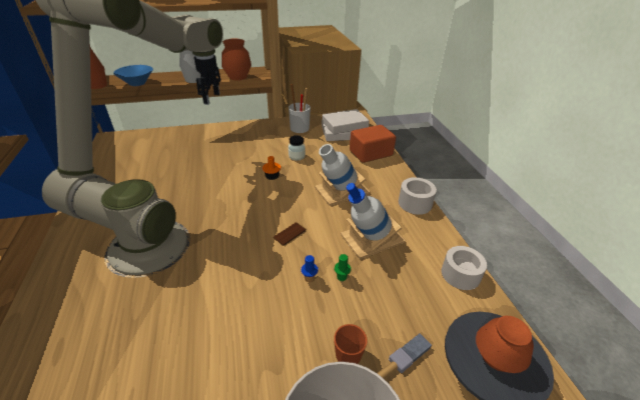

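View pics/top0.png

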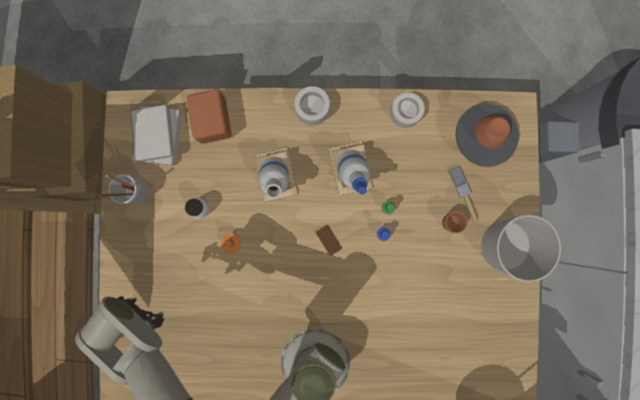

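Candidates for the stopper:
- Blue loose stopper: side (310,267), top (384,234). This is my choice.
- Green look-alike: side (343,266), top (389,207).
- Blue stopper already in the closed bottle: side (356,195), top (360,186).
- Orange bung: side (271,168), top (231,243).

The open bottle is the left one, with its mouth at side (327,153) and top (273,190). Next is a close crop of the stopper and the mouth.

```bash
python3 - <<'E'
from h import *
S=np.load('cam_side.npz')['img'];T=np.load('cam_top.npz')['img']
c=lambda I,u,v,w=25,k=8:cv2.resize(I[v-w:v+w,u-w:u+w],None,fx=300/(2*w),fy=300/(2*w),interpolation=cv2.INTER_CUBIC)
cv2.imwrite('pics/crops.png',np.vstack([np.hstack([c(S,310,267),c(S,330,160)]),np.hstack([c(T,384,234),c(T,273,185)])]))
E
```

```text
(no output)
```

View pics/crops.png

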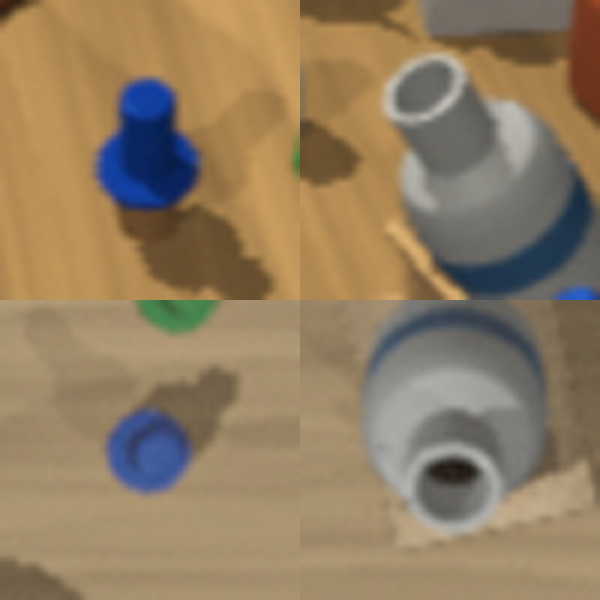

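```bash
cat >> h.py <<'E'
from scipy.spatial.transform import Rotation as R
def bottle(m,yaw):
    z=np.array([np.sin(np.pi/6)*np.cos(yaw),np.sin(np.pi/6)*np.sin(yaw),np.cos(np.pi/6)])
    y=np.cross([0,0,1],z);y/=np.linalg.norm(y);x=np.cross(y,z);a=np.linspace(0,2*np.pi,60)[:,None]
    return z,[m+z*h+r*(np.cos(a)*x+np.sin(a)*y) for h,r in((0,.025),(0,.0195),(-.045,.025),(-.075,.05),(-.175,.05))]
E
python3 - <<'E'
from h import *
F=[np.load(f'cam_{n}.npz') for n in('side','top')]
m,e=tri(F,[(325.7,149.6),(273.4,190.8)]);print('mouth',m,e)
s,e=tri(F,[(309.6,258.0),(384.5,233.8)]);print('knob top',s,e)
s,e=tri(F,[(309.6,269.4),(383.3,233.8)]);print('cap',s,e)
print('capz',onz(F[1],(383.3,233.8),.04),onz(F[1],(384.5,233.8),.086),onz(F[0],(309.6,258.),.086))
yaw=np.pi+np.radians(7)
c=np.array([onz(F[1],p,.01) for p in((257,155),(290,148),(297,193),(262,200))]);print('cradle',c)
for a,b in((0,3),(1,2)): print(np.degrees(np.arctan2(*(c[b]-c[a])[1::-1])))
out=[]
for f,(u,v) in zip(F,((340,170),(275,175))):
    w=35;k=10;I=cv2.resize(f['img'][v-w:v+w,u-w:u+w],(560,560),interpolation=cv2.INTER_CUBIC)
    J=I[:, 80:480].copy()
    for yw,col in((yaw,(0,0,255)),):
        for C in bottle(m,yw)[1]:
            p=(proj(f,C)-[u-w-.5,v-w-.5])*8-[80,0];cv2.polylines(J,[p.astype(np.int32)],True,col,1)
    out.append(J)
cv2.imwrite('pics/ov.png',np.hstack(out))
E
```

```text
mouth [0.58995773 0.12938079 0.19590151] [np.float64(0.0014258083540974135), np.float64(0.001425808354097618)]
knob top [ 0.45984178 -0.22678561  0.08042349] [np.float64(0.0011510897173822355), np.float64(0.0011510897173821041)]
cap [ 0.45921957 -0.22887353  0.03582014] [np.float64(0.0015674379129370117), np.float64(0.001567437912937195)]
capz [ 0.45777907 -0.2279853   0.04      ] [ 0.45883904 -0.22578121  0.086     ] [ 0.45989478 -0.2319004   0.086     ]
cradle [[0.73022001 0.2156636  0.01      ]
 [0.7558436  0.09856179 0.01      ]
 [0.596401   0.07125178 0.01      ]
 [0.57045604 0.19450571 0.01      ]]
-172.4560939629393
-170.2804519985848
```

View pics/ov.png

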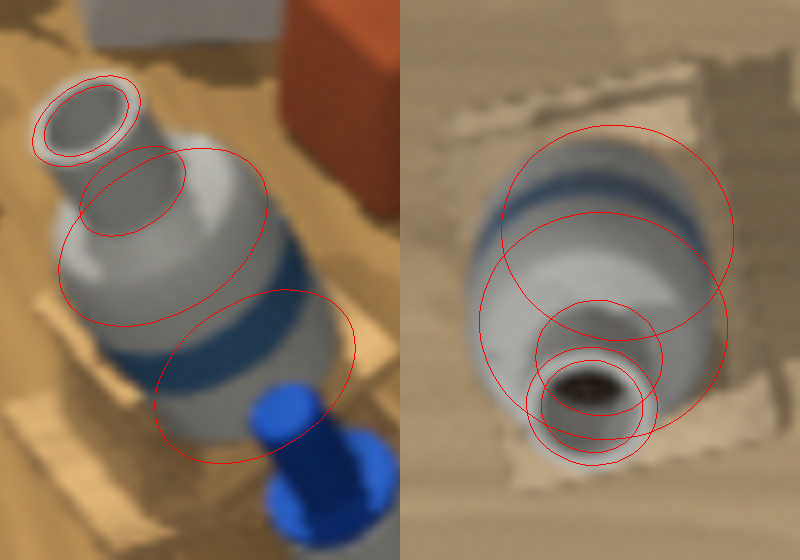

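```bash
python3 - <<'E'
from h import *
F=[np.load(f'cam_{n}.npz') for n in('side','top')]
m=np.array([.590,.1294,.1959])
for d in (7,10,12,14,16):
    r=[]
    for f,(u,v),o in zip(F,((340,170),(275,175)),(0,400)):
        C=np.vstack(bottle(m,np.pi+np.radians(d))[1][3:]);p=(proj(f,C)-[u-35.5,v-35.5])*8-[80-o,0]
        r+=[p[:,0].min(),p[:,0].max(),p[:,1].min(),p[:,1].max()]
    print(d,np.round(r))
C=np.load('cam_top.npz')['img'][140:210,240:310]
E
```

```text
7 [ 59. 355. 148. 463. 480. 734. 125. 439.]
10 [ 57. 351. 145. 459. 475. 723. 126. 440.]
12 [ 55. 349. 143. 456. 471. 720. 128. 441.]
14 [ 53. 345. 140. 453. 468. 716. 129. 442.]
16 [ 52. 342. 138. 450. 465. 713. 130. 443.]
```

```bash
cat >> h.py <<'E'
def rot(z,xh):
    z=np.array(z)/np.linalg.norm(z);x=np.array(xh,float);x-=z*(x@z);x/=np.linalg.norm(x)
    return R.from_matrix(np.c_[x,np.cross(z,x),z])
def cur():
    s=bot.state();q=s['tcp_rot'];return s,np.array(s['ee_pos']),R.from_quat([q[1],q[2],q[3],q[0]])
def plan(P,Rt,n):
    s,p,r=cur();dv=(r.inv()*Rt).as_rotvec();st=R.from_rotvec(dv/n);d=(np.array(P)-p)/n
    print('per row turn',np.round(dv/n,3),'deg/row',np.degrees(np.linalg.norm(dv))/n,'mm/row',np.linalg.norm(d)*1e3)
    for i in range(n): print(np.round(r.inv().apply(d),3).tolist()); r=r*st
E
python3 - <<'E'
from h import *
plan([.459,-.227,.2],rot([0,0,-1],[0,1,0]),24)
E
```

```text
per row turn [-0.     0.    -0.018] deg/row 1.0357747374811315 mm/row 31.754597229741748
[-0.023, 0.021, 0.002]
[-0.024, 0.021, 0.002]
[-0.024, 0.02, 0.002]
[-0.025, 0.02, 0.002]
[-0.025, 0.02, 0.002]
[-0.025, 0.019, 0.002]
[-0.026, 0.019, 0.002]
[-0.026, 0.018, 0.002]
[-0.026, 0.018, 0.002]
[-0.027, 0.017, 0.002]
[-0.027, 0.017, 0.002]
[-0.027, 0.016, 0.002]
[-0.027, 0.016, 0.002]
[-0.028, 0.015, 0.002]
[-0.028, 0.015, 0.002]
[-0.028, 0.014, 0.002]
[-0.029, 0.014, 0.002]
[-0.029, 0.013, 0.002]
[-0.029, 0.013, 0.002]
[-0.029, 0.012, 0.002]
[-0.029, 0.012, 0.002]
[-0.03, 0.011, 0.002]
[-0.03, 0.011, 0.002]
[-0.03, 0.01, 0.002]
```

Emit:
apply_moves(motion=[1,-0.023,0.021,0.002,0,0,-0.018,1,-0.024,0.021,0.002,0,0,-0.018,1,-0.024,0.02,0.002,0,0,-0.018,1,-0.025,0.02,0.002,0,0,-0.018,1,-0.025,0.02,0.002,0,0,-0.018,1,-0.025,0.019,0.002,0,0,-0.018,1,-0.026,0.019,0.002,0,0,-0.018,1,-0.026,0.018,0.002,0,0,-0.018])

```text
time_s: 0.77
ee_pos: [0.3069, 0.2511, 0.2252]
tcp_rot: [-0.0, 0.797, 0.604, -0.003]
wrist_force: [0.7, -0.9, 0.9]
grip_width: 0.0857
```

Emit:
apply_moves(motion=[1,-0.026,0.018,0.002,0,0,-0.018,1,-0.027,0.017,0.002,0,0,-0.018,1,-0.027,0.017,0.002,0,0,-0.018,1,-0.027,0.016,0.002,0,0,-0.018,1,-0.027,0.016,0.002,0,0,-0.018,1,-0.028,0.015,0.002,0,0,-0.018,1,-0.028,0.015,0.002,0,0,-0.018,1,-0.028,0.014,0.002,0,0,-0.018])

```text
time_s: 1.43
ee_pos: [0.3869, -0.0013, 0.2082]
tcp_rot: [-0.001, 0.749, 0.663, -0.003]
wrist_force: [0.4, -0.5, 1.1]
grip_width: 0.0854
```

```bash
python3 - <<'E'
from h import *
s,p,r=cur();print(s['time_s'],p,r.as_matrix().round(3).tolist(),s['qpos'].round(2))
plan([.459,-.227,.2],rot([0,0,-1],[0,1,0]),12)
E
```

```text
1.4333 [ 0.38690618 -0.00131107  0.20818478] [[0.121, 0.993, -0.006], [0.993, -0.121, -0.003], [-0.003, -0.005, -1.0]] [-0.31  0.13  1.77 -0.    1.25 -1.76]
per row turn [-0.    0.   -0.01] deg/row 0.5822361330890112 mm/row 19.755449283851366
[-0.018, 0.008, 0.001]
[-0.018, 0.008, 0.001]
[-0.018, 0.008, 0.001]
[-0.018, 0.008, 0.001]
[-0.018, 0.008, 0.001]
[-0.018, 0.007, 0.001]
[-0.018, 0.007, 0.001]
[-0.018, 0.007, 0.001]
[-0.019, 0.007, 0.001]
[-0.019, 0.007, 0.001]
[-0.019, 0.006, 0.001]
[-0.019, 0.006, 0.001]
```

Emit:
apply_moves(motion=[1,-0.027,0.011,0.005,0,0,-0.015,1,-0.027,0.011,0.005,0,0,-0.015,1,-0.027,0.011,0.005,0,0,-0.015,1,-0.028,0.011,0.005,0,0,-0.015,1,-0.028,0.01,0.005,0,0,-0.015,1,-0.028,0.01,0.005,0,0,-0.015,1,-0.029,0.009,0.005,0,0,-0.015,1,-0.029,0.009,0.005,0,0,-0.015])

```text
time_s: 2.1
ee_pos: [0.4539, -0.2425, 0.1654]
tcp_rot: [-0.002, 0.707, 0.708, -0.003]
wrist_force: [0.5, 0.3, -0.4]
grip_width: 0.0858
```

```bash
python3 - <<'E'
from h import *
s,p,r=cur();print(s['time_s'],p,r.as_matrix().round(3).tolist(),s['qpos'].round(2))
plan([.459,-.2275,.060],rot([0,0,-1],[0,1,0]),7)
F=[cam('side'),cam('top')]
c=[F[0]['img'][215:290,260:360],F[1]['img'][190:265,335:435]]
cv2.imwrite('pics/hover.png',np.hstack([cv2.resize(i,(400,300),interpolation=cv2.INTER_CUBIC) for i in c]))
E
```

```text
2.1 [ 0.45392807 -0.24245113  0.16538053] [[-0.002, 1.0, -0.007], [1.0, 0.002, -0.001], [-0.001, -0.007, -1.0]] [-0.72  0.4   1.52 -0.01  1.23 -2.29]
per row turn [-0.001  0.     0.   ] deg/row 0.061655279923912246 mm/row 15.222377194084975
[0.002, 0.001, 0.015]
[0.002, 0.001, 0.015]
[0.002, 0.001, 0.015]
[0.002, 0.001, 0.015]
[0.002, 0.001, 0.015]
[0.002, 0.001, 0.015]
[0.002, 0.001, 0.015]
```

View pics/hover.png

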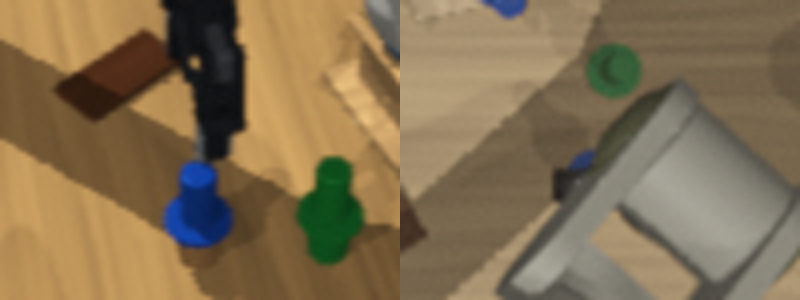

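The side crop shows the fingers above the blue stopper (198,200 in the crop), with the green one clear to the right. The arm hides the stopper in the top view. I'll centre over it and go down.

Emit:
apply_moves(motion=[1,0.005,0.002,0.005,-0.003,0,0,1,0.005,0.002,0.005,-0.003,0,0,1,0.005,0.001,0.01,0,0,0,1,0,0,0.02,0,0,0,1,0,0,0.02,0,0,0,1,0,0,0.02,0,0,0,1,0,0,0.01,0,0,0,1,0,0,0.005,0,0,0])

```text
time_s: 2.87
ee_pos: [0.4587, -0.2188, 0.0653]
tcp_rot: [-0.0, 0.706, 0.708, 0.0]
wrist_force: [0.4, 1.1, 0.5]
grip_width: 0.0852
```

```bash
python3 - <<'E'
from h import *
s,p,r=cur();print(p,r.as_matrix().round(3).tolist(),s['wrist_force'])
plan([.459,-.2275,.060],rot([0,0,-1],[0,1,0]),2)
f=cam('side');cv2.imwrite('pics/pre.png',cv2.resize(f['img'][215:290,260:360],(800,600),interpolation=cv2.INTER_CUBIC))
E
```

```text
[ 0.45873448 -0.2187606   0.06532673] [[-0.003, 1.0, -0.0], [1.0, 0.003, 0.001], [0.001, -0.0, -1.0]] [0.44292137 1.09936296 0.53040611]
per row turn [-0.    -0.     0.002] deg/row 0.09170443567532151 mm/row 5.119121651405566
[-0.004, 0.0, 0.003]
[-0.004, 0.0, 0.003]
```

View pics/pre.png

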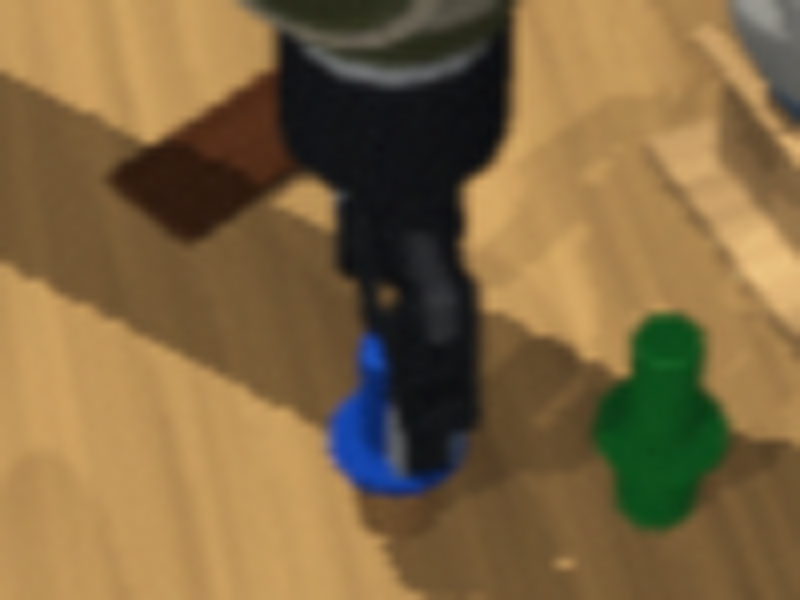

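The near finger stands in front of the knob and the cap is centred at (398,437). The 11 mm sideways offset matches the near finger's expected place. I'll shift 9 mm, go down and close.

Emit:
apply_moves(motion=[1,-0.004,0,0.003,0,0,0,1,-0.004,0,0.002,0,0,0,-1,0,0,0,0,0,0,-1,0,0,0,0,0,0,-1,0,0,0,0,0,0,-1,0,0,0,0,0,0,-1,0,0,0,0,0,0,-1,0,0,0,0,0,0])

```text
time_s: 3.58
ee_pos: [0.4595, -0.2263, 0.0624]
tcp_rot: [0.002, 0.705, 0.709, 0.0]
wrist_force: [0.5, 0.7, 0.1]
grip_width: 0.0249
```

Emit:
apply_moves(motion=[-1,0,0,0,0,0,0,-1,0,0,0,0,0,0,-1,0,0,-0.02,0,0,0,-1,0,0,-0.03,0,0,0,-1,0,0,-0.035,0,0,0,-1,0,0,-0.035,0,0,0,-1,0,0,-0.035,0,0,0,-1,0,0,-0.03,0,0,0])

```text
time_s: 4.25
ee_pos: [0.4565, -0.2241, 0.2482]
tcp_rot: [-0.007, 0.706, 0.709, -0.0]
wrist_force: [0.7, -0.9, -1.4]
grip_width: 0.0246
```

```bash
cat >> h.py <<'E'
M=np.array([.590,.1294,.1959]);N=bottle(M,np.pi+np.radians(14))[0]
Rt=rot(-N,np.cross([0,0,1],-N) )
E
python3 - <<'E'
from h import *
s,p,r=cur();print(s['qpos'].round(2),M+N*.115,Rt.as_matrix().round(2).tolist())
plan(M+N*.115,Rt,16)
E
```

```text
[-0.69  0.31  1.4   0.    1.45 -2.27] [0.534208   0.11548949 0.29549292] [[-0.24, 0.84, 0.49], [0.97, 0.21, 0.12], [0.0, 0.5, -0.87]]
per row turn [-0.033  0.003 -0.015] deg/row 2.0902409268525424 mm/row 21.973951181933074
[0.021, 0.005, -0.003]
[0.021, 0.005, -0.003]
[0.021, 0.006, -0.002]
[0.021, 0.006, -0.002]
[0.021, 0.006, -0.002]
[0.021, 0.007, -0.001]
[0.021, 0.007, -0.001]
[0.021, 0.008, -0.001]
[0.021, 0.008, -0.001]
[0.02, 0.008, -0.0]
[0.02, 0.008, 0.0]
[0.02, 0.009, 0.0]
[0.02, 0.009, 0.001]
[0.02, 0.009, 0.001]
[0.02, 0.01, 0.002]
[0.02, 0.01, 0.002]
```

Emit:
apply_moves(motion=[-1,0.021,0.001,-0.005,-0.033,0.003,-0.015,-1,0.021,0.001,-0.005,-0.033,0.003,-0.015,-1,0.021,0.002,-0.005,-0.033,0.003,-0.015,-1,0.021,0.002,-0.004,-0.033,0.003,-0.015,-1,0.021,0.002,-0.004,-0.033,0.003,-0.015,-1,0.021,0.003,-0.003,-0.033,0.003,-0.015,-1,0.021,0.003,-0.003,-0.033,0.003,-0.015,-1,0.021,0.004,-0.003,-0.033,0.003,-0.015])

```text
time_s: 4.92
ee_pos: [0.4624, -0.0529, 0.2924]
tcp_rot: [0.087, 0.655, 0.743, 0.106]
wrist_force: [0.3, 0.7, -0.5]
grip_width: 0.0242
```

```bash
python3 - <<'E'
from h import *
s,p,r=cur();print(s['qpos'].round(2),p)
plan(M+N*.115,Rt,10)
E
```

```text
[-0.46  0.09  1.59  0.17  1.25 -2.19] [ 0.46237126 -0.052888    0.29244856]
per row turn [-0.025  0.004 -0.011] deg/row 1.5733752605656213 mm/row 18.308676955508645
[0.016, 0.009, 0.002]
[0.016, 0.009, 0.003]
[0.016, 0.009, 0.003]
[0.015, 0.009, 0.003]
[0.015, 0.009, 0.004]
[0.015, 0.009, 0.004]
[0.015, 0.01, 0.004]
[0.015, 0.01, 0.004]
[0.015, 0.01, 0.005]
[0.015, 0.01, 0.005]
```

Emit:
apply_moves(motion=[-1,0.02,0.011,0.003,-0.031,0.005,-0.014,-1,0.02,0.011,0.003,-0.031,0.005,-0.014,-1,0.019,0.011,0.003,-0.031,0.005,-0.014,-1,0.019,0.011,0.004,-0.031,0.005,-0.014,-1,0.019,0.011,0.004,-0.031,0.005,-0.014,-1,0.019,0.012,0.004,-0.031,0.005,-0.014,-1,0.019,0.012,0.005,-0.031,0.005,-0.014,-1,0.019,0.012,0.005,-0.031,0.005,-0.014])

```text
time_s: 5.58
ee_pos: [0.528, 0.1252, 0.3012]
tcp_rot: [0.161, 0.592, 0.761, 0.21]
wrist_force: [0.9, -0.2, -1.1]
grip_width: 0.0246
```

```bash
python3 - <<'E'
from h import *
s,p,r=cur();print(s['qpos'].round(2),p)
plan(M+N*.095,Rt,4)
F=[cam('side'),cam('top')]
c=[]
for f,(u,v) in zip(F,((325,150),(275,190))):
    I=cv2.resize(f['img'][v-36:v+36,u-24:u+24],(400,600),interpolation=cv2.INTER_CUBIC)
    # predicted stopper circles & axis from tcp
    t=lambda X:((proj(f,X)-[u-24.5,v-36.5])*600/72).astype(np.int32)
    a=np.linspace(0,2*np.pi,60)
    for h,rad in((.0624,.0145),(.0274,.024),(.0274,.017)):
        C=p+r.apply(np.c_[rad*np.cos(a),rad*np.sin(a),0*a+h]);cv2.polylines(I,[t(C)],True,(0,0,255),1)
    for C in bottle(M,np.pi+np.radians(14))[1][:2]: cv2.polylines(I,[t(C)],True,(0,255,0),1)
    c.append(I)
cv2.imwrite('pics/pre2.png',np.hstack(c))
E
```

```text
[-0.06  0.13  1.59  0.2   0.92 -1.96] [0.52795058 0.125242   0.30116815]
per row turn [ 0.003 -0.001  0.001] deg/row 0.19815410105650214 mm/row 7.234097745230281
[-0.003, 0.0, 0.007]
[-0.003, 0.0, 0.007]
[-0.003, 0.0, 0.007]
[-0.003, 0.0, 0.007]
```

View pics/pre2.png

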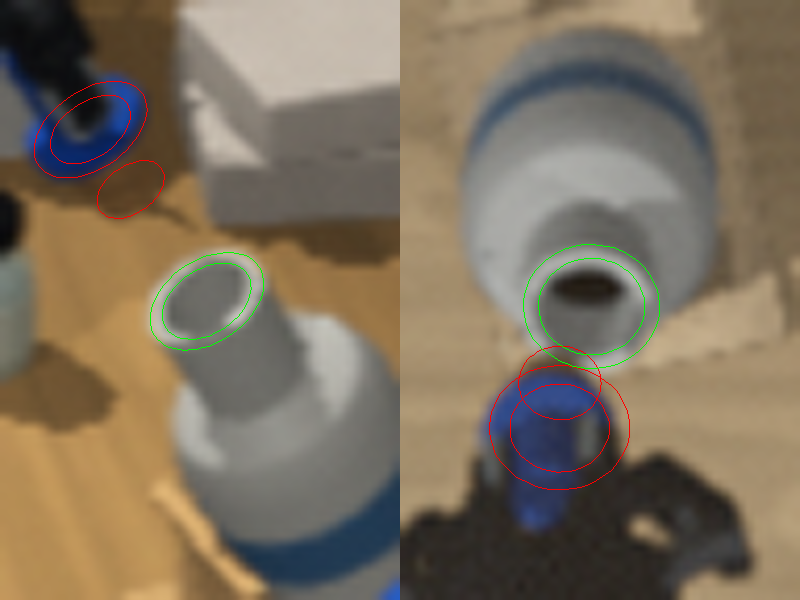

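```bash
cat > ov.py <<'E'
from h import *
import sys
def ov(name,F,p,r,foot=.0624,yaw=14):
    c=[]
    for f,(u,v) in zip(F,((325,150),(275,190))):
        I=cv2.resize(f['img'][v-36:v+36,u-24:u+24],(400,600),interpolation=cv2.INTER_CUBIC)
        t=lambda X:((proj(f,X)-[u-24.5,v-36.5])*600/72).astype(np.int32)
        a=np.linspace(0,2*np.pi,60)
        for h,rad in((foot,.0145),(foot-.035,.024),(foot-.041,.024),(foot-.086,.013)):
            C=p+r.apply(np.c_[rad*np.cos(a),rad*np.sin(a),0*a+h]);cv2.polylines(I,[t(C)],True,(0,0,255),1)
        for C in bottle(M,np.pi+np.radians(yaw))[1][:2]: cv2.polylines(I,[t(C)],True,(0,255,0),1)
        c.append(I)
    cv2.imwrite(name,np.hstack(c))
E
python3 - <<'E'
from ov import *
s,p,r=cur();print(s['time_s'],p,s['qd'].round(3))
plan(M+N*.095,Rt,4)
ov('pics/pre3.png',[np.load(f'cam_{n}.npz') for n in('side','top')],p,r)
E
```

```text
5.6833 [0.52764987 0.12633262 0.30086523] [-0.053 -0.011  0.006 -0.011  0.045 -0.035]
per row turn [ 0.003 -0.002  0.001] deg/row 0.2051005894985547 mm/row 7.290184556455849
[-0.003, 0.0, 0.007]
[-0.003, 0.0, 0.007]
[-0.003, 0.0, 0.007]
[-0.003, 0.0, 0.007]
```

View pics/pre3.png

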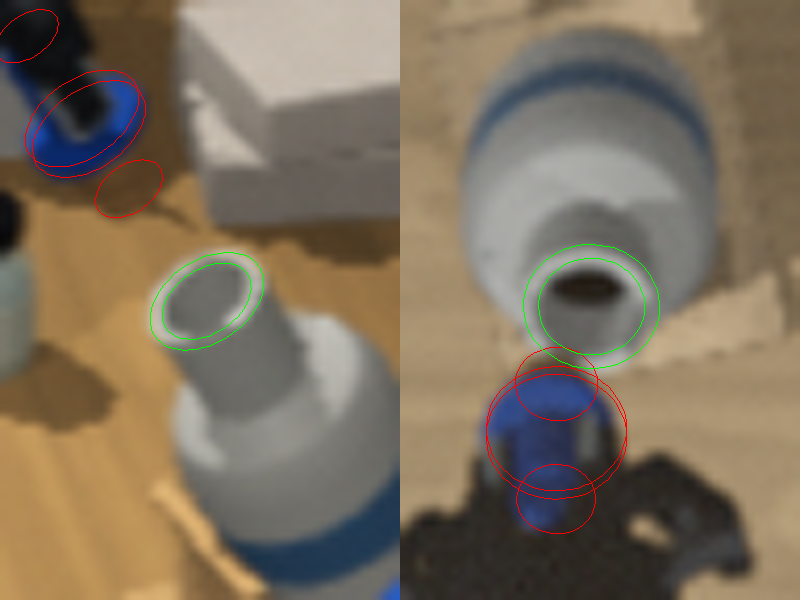

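The side view agrees with the prediction to about 1 px. In the top view the cap sits about 1 px (2–3 mm) to +y of where the tool pose predicts, so I'll add a 2 mm −y correction. I'll move close to the rim and look once more.

```bash
python3 - <<'E'
from h import *
plan(M+N*.072+[0,-.002,0],Rt,7)
E
```

```text
per row turn [ 0.002 -0.001  0.001] deg/row 0.11720033685631696 mm/row 7.3205835458074375
[-0.002, -0.0, 0.007]
[-0.002, -0.0, 0.007]
[-0.002, -0.0, 0.007]
[-0.002, -0.0, 0.007]
[-0.002, -0.0, 0.007]
[-0.002, -0.0, 0.007]
[-0.002, 0.0, 0.007]
```

Emit:
apply_moves(motion=[-1,-0.004,0,0.004,0.003,-0.001,0.001,-1,-0.004,0,0.006,0.003,-0.001,0.001,-1,-0.003,0,0.008,0.003,-0.001,0.001,-1,-0.002,0,0.008,0.002,-0.001,0.001,-1,-0.002,0,0.008,0.002,-0.001,0.001,-1,-0.001,0,0.008,0.001,0,0,-1,0,0,0.005,0,0,0,-1,0,0,0,0,0,0])

```text
time_s: 6.35
ee_pos: [0.5567, 0.112, 0.2539]
tcp_rot: [0.156, 0.597, 0.761, 0.2]
wrist_force: [-0.2, 0.1, 0.4]
grip_width: 0.0243
```

```bash
python3 - <<'E'
from ov import *
F=[cam('side'),cam('top')]
s,p,r=cur();print(s['time_s'],p,s['wrist_force'].round(1))
plan(M+N*.072+[0,-.002,0],Rt,1)
print('offset from mouth axis, tool axes',r.inv().apply(p-M))
ov('pics/pre4.png',F,p,r)
E
```

```text
6.45 [0.5565034  0.11215741 0.25501677] [ 0.  -0.7  0.1]
per row turn [-0.008  0.001 -0.003] deg/row 0.5195955128319112 mm/row 7.431040580392945
[0.007, 0.002, -0.003]
offset from mouth axis, tool axes [-0.00868864 -0.00276073 -0.06950545]
```

View pics/pre4.png

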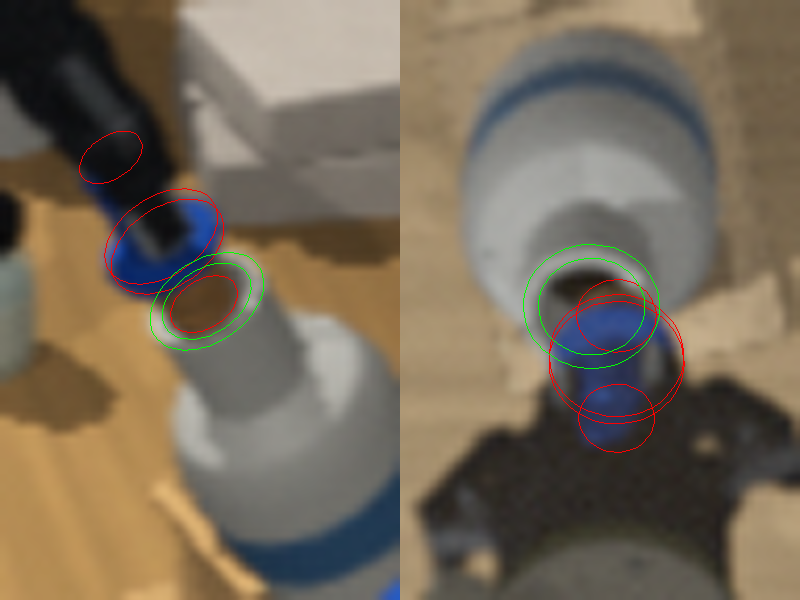

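Emit:
apply_moves(motion=[-1,0.003,0.001,0,-0.004,0,0,-1,0.002,0.001,0,-0.004,0,-0.002,-1,0.002,0.001,0,0,0,0,-1,0,0,0,0,0,0,-1,0,0,0,0,0,0,-1,0,0,0,0,0,0,-1,0,0,0,0,0,0,-1,0,0,0,0,0,0])

```text
time_s: 7.12
ee_pos: [0.5572, 0.1212, 0.259]
tcp_rot: [0.161, 0.594, 0.761, 0.205]
wrist_force: [0.2, 0.2, -0.5]
grip_width: 0.0244
```

```bash
python3 - <<'E'
from ov import *
F=[cam('side'),cam('top')]
s,p,r=cur();print(s['time_s'],p,s['wrist_force'].round(1))
print('offset, tool axes',r.inv().apply(p-M),'angle err',(r.inv()*Rt).as_rotvec().round(4))
ov('pics/pre5.png',F,p,r)
E
```

```text
7.2167 [0.55720712 0.12114075 0.25892442] [ 0.2 -0.6 -0. ]
offset, tool axes [-0.0001573   0.00252559 -0.07147911] angle err [0.0042 0.0011 0.0006]
```

View pics/pre5.png

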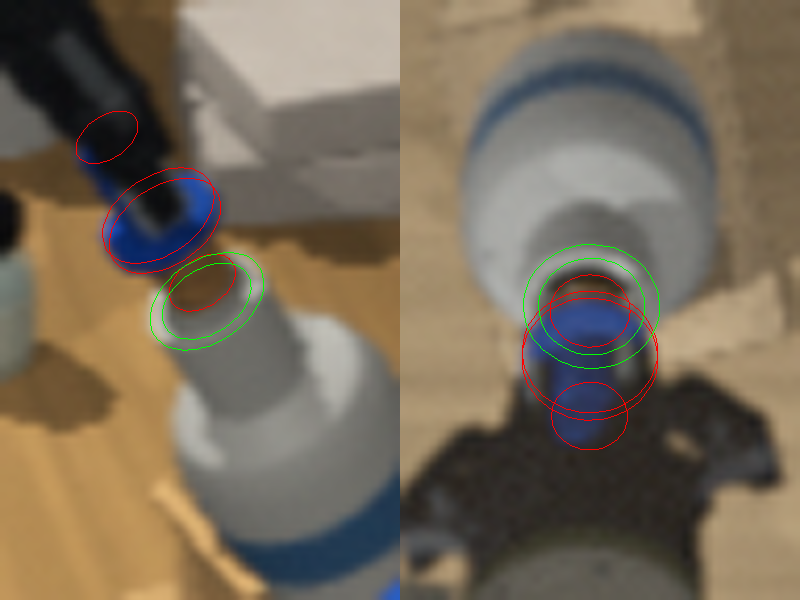

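The top view shows the cap centre at (587,350) against a predicted 590, and the side view agrees too. I'll shift −1 mm in x and −2.5 mm in y, then start inserting.

Emit:
apply_moves(motion=[-1,-0.001,-0.001,0,0.002,0,0,-1,0,-0.0015,0,0.002,0,0,-1,0,0,0,0,0,0,-1,0,0,0.005,0,0,0,-1,0,0,0.006,0,0,0,-1,0,0,0.005,0,0,0,-1,0,0,0.003,0,0,0,-1,0,0,0,0,0,0])

```text
time_s: 7.88
ee_pos: [0.5653, 0.1217, 0.2387]
tcp_rot: [0.159, 0.595, 0.761, 0.203]
wrist_force: [0.5, 0.8, -0.7]
grip_width: 0.0246
```

```bash
cat > st.py <<'E'
from h import *
s,p,r=cur();print(s['time_s'],s['grip_width'],'F tool',r.inv().apply(s['wrist_force']).round(1))
print('offset, tool axes',r.inv().apply(p-M).round(4),'angle err',(r.inv()*Rt).as_rotvec().round(4))
E
python3 st.py
```

```text
7.8833 0.02459244456038725 F tool [0.6 0.2 0.9]
offset, tool axes [-0.0015 -0.001  -0.05  ] angle err [-0.0011  0.0011 -0.    ]
```

Emit:
apply_moves(motion=[-1,0,0.001,0.003,0,0,0,-1,0,0,0.004,0,0,0,-1,0,0,0.004,0,0,0,-1,0,0,0.003,0,0,0,-1,0,0,0.002,0,0,0,-1,0,0,0,0,0,0,-1,0,0,0,0,0,0,-1,0,0,0,0,0,0])

```text
time_s: 8.55
ee_pos: [0.5751, 0.1242, 0.2234]
tcp_rot: [0.159, 0.595, 0.761, 0.203]
wrist_force: [-0.1, 0.3, -0.2]
grip_width: 0.0247
```

```bash
python3 st.py
```

```text
8.55 0.024666127321093353 F tool [ 0.3 -0.1  0.2]
offset, tool axes [-0.0015  0.     -0.0317] angle err [-0.0018  0.0008  0.0001]
```

Emit:
apply_moves(motion=[-1,0,0,0.0015,0,0,0,-1,0,0,0.0015,0,0,0,-1,0,0,0.001,0,0,0,-1,0,0,0.001,0,0,0,-1,0,0,0.001,0,0,0,-1,0,0,0,0,0,0,-1,0,0,0,0,0,0,-1,0,0,0,0,0,0])

```text
time_s: 9.22
ee_pos: [0.5756, 0.1243, 0.2234]
tcp_rot: [0.161, 0.594, 0.761, 0.204]
wrist_force: [-0.2, -0.2, -1.7]
grip_width: 0.0247
```

```bash
python3 st.py
```

```text
9.2167 0.02471065162176114 F tool [-0.2 -1.1  1.3]
offset, tool axes [-0.0016  0.0006 -0.0314] angle err [0.0019 0.0031 0.0026]
```

Emit:
apply_moves(motion=[-1,0,0,0,0,0,0,-1,0,0,0,0,0,0,-1,0,0,0,0,0,0,-1,0,0,0,0,0,0,-1,0,0,0,0,0,0,-1,0,0,0.002,0,0,0,-1,0,0,0.002,0,0,0,-1,0,0,0.002,0,0,0])

```text
time_s: 9.88
ee_pos: [0.5761, 0.1245, 0.2227]
tcp_rot: [0.163, 0.593, 0.762, 0.203]
wrist_force: [-19.5, -5.8, 16.9]
grip_width: 0.0244
```

```bash
python3 st.py; python3 - <<'E'
from ov import *
F=[cam('side'),cam('top')]
s,p,r=cur();ov('pics/in1.png',F,p,r)
E
python3 st.py
```

```text
9.8833 0.024378714108457867 F tool [ -1.   -9.1 -24.8]
offset, tool axes [-0.0016  0.0008 -0.0305] angle err [0.0028 0.0047 0.0054]
9.9833 0.024432290856362816 F tool [ -1.6  -8.  -26.2]
offset, tool axes [-0.0016  0.0008 -0.0305] angle err [0.003  0.0046 0.0053]
```

View pics/in1.png

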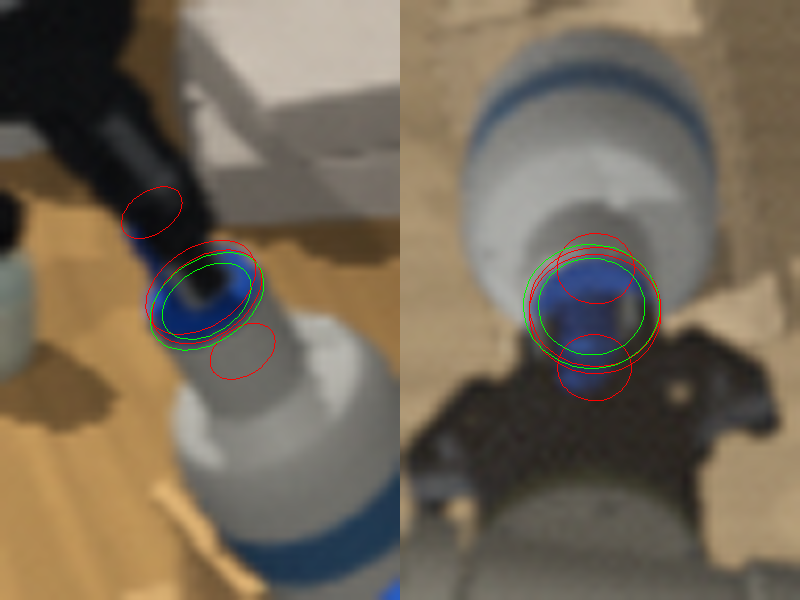

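Contact gives 25 N axial with 9 N sideways (tool −y), and the cap appears to be at the rim. I'll relieve the sideways load and push again to see whether it goes deeper.

Emit:
apply_moves(motion=[-1,0,-0.001,0,0.002,0.004,0.004,-1,0,-0.001,0,0.002,0,0,-1,0,0,0.001,0,0,0,-1,0,0,0.002,0,0,0,-1,0,0,0.003,0,0,0,-1,0,0,0.003,0,0,0,-1,0,0,0.003,0,0,0,-1,0,0,0.003,0,0,0])

```text
time_s: 10.65
ee_pos: [0.575, 0.1243, 0.222]
tcp_rot: [0.164, 0.592, 0.763, 0.203]
wrist_force: [-31.6, -9.9, 30.0]
grip_width: 0.0247
```

```bash
python3 st.py
```

```text
10.65 0.02465943164805895 F tool [ -2.1 -13.4 -42.6]
offset, tool axes [-0.0016 -0.0005 -0.0304] angle err [0.0046 0.006  0.0088]
```

The depth stays at −0.0304 even at 42 N and after a 1.3 mm sideways slide, so this looks like the cap flat on the rim, with the rim about 3 mm higher than measured. I'll relax, open, retreat and look.

Emit:
apply_moves(motion=[-1,0,0,0,0,0,0,-1,0,0,0,0,0,0,1,0,0,0,0,0,0,1,0,0,0,0,0,0,1,0,0,0,0,0,0,1,0,0,0,0,0,0,1,0,0,0,0,0,0,1,0,0,0,0,0,0])

```text
time_s: 11.32
ee_pos: [0.5755, 0.1243, 0.2213]
tcp_rot: [0.164, 0.592, 0.763, 0.203]
wrist_force: [-1.0, 0.0, 0.4]
grip_width: 0.0855
```

Emit:
apply_moves(motion=[1,0,0,-0.01,0,0,0,1,0,0,-0.02,0,0,0,1,0,0,-0.03,0,0,0,1,0,0,-0.03,0,0,0,1,0,0,-0.03,0,0,0,1,0,0,-0.02,0,0,0,1,0,0,0,0,0,0,1,0,0,0,0,0,0])

```text
time_s: 11.98
ee_pos: [0.5017, 0.1072, 0.3501]
tcp_rot: [0.164, 0.592, 0.763, 0.202]
wrist_force: [0.0, 0.1, -0.0]
grip_width: 0.0854
```

```bash
python3 st.py; python3 - <<'E'
from ov import *
F=[cam('side'),cam('top')]
ov('pics/rel.png',F,M+.0274*N,rot(-N,[0,1,0]))
E
```

```text
11.9833 0.08537366046530362 F tool [0.1 0.  0. ]
offset, tool axes [-0.0014 -0.0011 -0.1791] angle err [0.0035 0.007  0.0094]
```

View pics/rel.png

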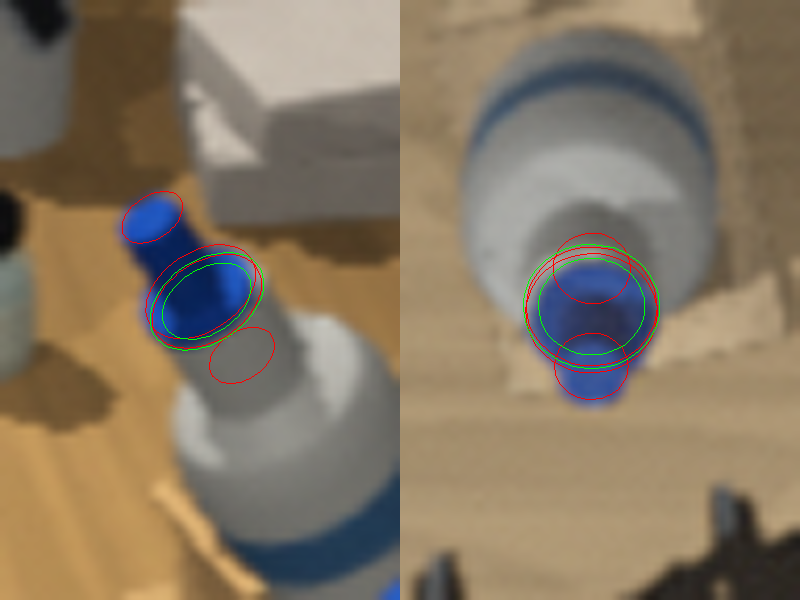

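All 12 views are used. The last one shows the stopper seated to within about 1 px: knob at (152,218) in the side crop, against a predicted (152,217). I'll close the fingers and press on the knob along the axis, to make sure it is home and to measure its height.

Emit:
apply_moves(motion=[-1,0,0,0.01,0.003,0.006,0.008,-1,0,0,0.015,0,0,0,-1,0,0,0.015,0,0,0,-1,0,0,0.015,0,0,0,-1,0,0,0.01,0,0,0,-1,0,0,0.005,0,0,0,-1,0,0,0,0,0,0,-1,0,0,0,0,0,0])

```text
time_s: 12.75
ee_pos: [0.5385, 0.117, 0.2714]
tcp_rot: [0.15, 0.597, 0.762, 0.198]
wrist_force: [0.0, 0.6, 0.5]
grip_width: -0.0001
```

```bash
python3 st.py
```

```text
12.75 -8.47365060354074e-05 F tool [ 0.6  0.4 -0.3]
offset, tool axes [ 0.001  -0.0101 -0.0917] angle err [-0.021  -0.0068 -0.0047]
```

```bash
python3 - <<'E'
from h import *
plan(M+N*.085+Rt.apply([-.0015,-.0015,0]),Rt,3)
E
```

```text
per row turn [-0.007 -0.002 -0.002] deg/row 0.4308195670445252 mm/row 3.262366421482023
[-0.001, 0.002, 0.002]
[-0.001, 0.002, 0.002]
[-0.001, 0.002, 0.002]
```

Emit:
apply_moves(motion=[-1,-0.001,0.003,0,-0.007,-0.002,-0.002,-1,-0.001,0.003,0.001,-0.007,-0.002,-0.002,-1,-0.001,0.002,0.002,-0.005,-0.001,0,-1,0,0,0.002,0,0,0,-1,0,0,0,0,0,0,-1,0,0,0,0,0,0,-1,0,0,0,0,0,0,-1,0,0,0,0,0,0])

```text
time_s: 13.42
ee_pos: [0.5496, 0.1161, 0.2727]
tcp_rot: [0.16, 0.594, 0.761, 0.205]
wrist_force: [0.4, 0.1, 0.7]
grip_width: -0.0002
```

```bash
python3 st.py
```

```text
13.4167 -0.00021452748790932115 F tool [-0.   0.7 -0.4]
offset, tool axes [-0.0031  0.002  -0.0878] angle err [ 0.0032 -0.0004 -0.0003]
```

Emit:
apply_moves(motion=[-1,0.001,-0.001,0.002,0.001,0,0,-1,0,-0.001,0.003,0.001,0,0,-1,0,-0.001,0.003,0,0,0,-1,0,0,0.003,0,0,0,-1,0,0,0.002,0,0,0,-1,0,0,0.002,0,0,0,-1,0,0,0.002,0,0,0,-1,0,0,0.002,0,0,0])

```text
time_s: 14.08
ee_pos: [0.5562, 0.1191, 0.2543]
tcp_rot: [0.16, 0.594, 0.761, 0.205]
wrist_force: [-29.0, -8.0, 30.9]
grip_width: 0.0
```

```bash
python3 st.py
```

```text
14.0833 4.286180217519449e-05 F tool [ -0.8 -10.5 -41.8]
offset, tool axes [-0.0018 -0.0012 -0.0682] angle err [ 0.002  -0.0002  0.0005]
```

The knob top is met at −0.0682, so the collar is at the same depth as during the held push (within 0.2 mm), and it doesn't yield at 42 N. I'll retreat and do a numeric check against the images.

Emit:
apply_moves(motion=[-1,0,0,-0.005,0,0,0,-1,0,0,-0.02,0,0,0,-1,0,0,-0.03,0,0,0,-1,0,0,-0.03,0,0,0,-1,0,0,-0.03,0,0,0,-1,0,0,-0.02,0,0,0,-1,0,0,0,0,0,0,-1,0,0,0,0,0,0])

```text
time_s: 14.75
ee_pos: [0.4878, 0.1021, 0.3757]
tcp_rot: [0.16, 0.594, 0.761, 0.204]
wrist_force: [0.1, -0.5, -1.1]
grip_width: 0.0001
```

```bash
python3 st.py; cp cam_side.npz c1_side.npz; cat > fit.py <<'E'
from h import *
from scipy.optimize import minimize
F=[cam('side'),cam('top')];W=[];B=[]
for f,(u,v) in zip(F,((322,145),(275,192))):
    I=f['img'][v-20:v+20,u-20:u+20].astype(float)
    b=np.clip((I[...,0]-I[...,2]-25)/40,0,1); 
    if f is F[1]: b[:8]=0
    B.append(b);W.append((u-20,v-20)); print('blue px',b.sum().round(1))
a=np.linspace(0,2*np.pi,40)
def mask(f,o,c,z):
    x=np.cross([0,1,0],z);x/=np.linalg.norm(x);y=np.cross(z,x);m=np.zeros((640,640),np.uint8)
    for (h0,h1,r) in((0,.006,.024),(.006,.051,.013)):
        P=np.vstack([c+z*h+r*(np.cos(a)[:,None]*x+np.sin(a)[:,None]*y) for h in(h0,h1)])
        q=(proj(f,P)-np.array(o)+.5)*16
        cv2.fillConvexPoly(m,cv2.convexHull(np.round(q*16).astype(np.int32)),1,shift=4)
    return cv2.resize(m.astype(np.float32),(40,40),interpolation=cv2.INTER_AREA)
b0=rot(-N,np.cross([0,0,1],-N))
def cost(t):
    z=-(b0*R.from_rotvec([t[3]/50,t[4]/50,0])).as_matrix()[:,2]
    c=M+b0.apply(np.array(t[:3])*1e-3)
    return sum(((mask(f,o,c,z)-b)**2).sum() for f,o,b in zip(F,W,B))
for s in(-4,0,2):
    r=minimize(cost,[0,0,s,0,0],method='Nelder-Mead',options=dict(initial_simplex=np.array([[0,0,s,0,0]]+[[0+3*(i==j)+ (s if j==2 else 0) for j in range(5)] for i in range(5)],float),maxiter=600))
    print('collar-M tool mm',r.x[:3].round(2),'tilt deg',np.degrees(r.x[3:]/50).round(1),r.fun)
E
python3 fit.py
```

```text
14.75 0.00010269423441812025 F tool [-0.5 -0.6  0.9]
offset, tool axes [-0.0017 -0.0015 -0.2086] angle err [0.001  0.0001 0.0009]
blue px 165.0
blue px 145.8
collar-M tool mm [-0.3  -2.73 -2.22] tilt deg [2.6 0.2] 58.65014892578125
collar-M tool mm [ 0.7  -2.79 -1.49] tilt deg [2.6 1.1] 59.09351440429688
collar-M tool mm [ 1.07 -2.62 -1.7 ] tilt deg [2.8 1.6] 59.27543273925781
```

```bash
cat > fit2.py <<'E'
exec(open('fit.py').read().split('b0=')[0].split('F=[')[0])
F=[np.load('cam_side.npz'),np.load('cam_top.npz')] 
a=np.linspace(0,2*np.pi,40)
exec('def mask'+open('fit.py').read().split('def mask')[1].split('b0=')[0])
def go(cs,c0,yaw0):
    B=[];W=[]
    for f,(u,v) in zip(F,cs):
        I=f['img'][v-20:v+20,u-20:u+20].astype(float);d=I[...,0]-I[...,2]
        b=(d>np.percentile(d,99)*.45).astype(np.uint8)
        n,l=cv2.connectedComponents(b);k=np.argmax(np.bincount(l[b>0])) ;B.append((l==k).astype(float));W.append((u-20,v-20))
    def cost(t):
        z=bottle(c0,0)[0];L=np.radians(30+t[3]);y=np.radians(yaw0+t[4]);z=np.array([np.sin(L)*np.cos(y),np.sin(L)*np.sin(y),np.cos(L)])
        return sum(((mask(f,o,c0+np.array(t[:3])*1e-3,z)-b)**2).sum() for f,o,b in zip(F,W,B))
    for k in range(3):
        rng=np.random.default_rng(k);x0=rng.normal(0,2,5)
        r=minimize(cost,x0,method='Nelder-Mead',options=dict(initial_simplex=np.vstack([x0,x0+np.diag([6,6,6,8,12])]),maxiter=800))
        print([int(b.sum()) for b in B],'collar',(c0+r.x[:3]*1e-3).round(4),'lean',30+r.x[3].round(1),'yaw',yaw0+r.x[4].round(1),r.fun.round(1))
go(((322,145),(275,192)),M,194)
c,_=tri(F,[(356,197),(359,183)]);print(c)
go(((356,195),(360,184)),c,190)
E
python3 fit2.py
```

```text
[150, 155] collar [0.5852 0.1279 0.1967] lean 25.3 yaw 196.0 81.6
[150, 155] collar [0.5856 0.1277 0.1973] lean 25.6 yaw 194.8 81.4
[150, 155] collar [0.5869 0.1302 0.1953] lean 27.7 yaw 198.2 83.0
[ 0.61463604 -0.13195072  0.19375328]
[226, 168] collar [ 0.6149 -0.1316  0.1967] lean 29.7 yaw 192.6 80.0
[226, 168] collar [ 0.6149 -0.1314  0.1967] lean 29.8 yaw 192.4 79.9
[226, 168] collar [ 0.6145 -0.1319  0.1969] lean 29.0 yaw 191.2 80.4
```

Both fits put the collars at about the same height: ours 0.195–0.197 m, the seated reference 0.197 m. The axis of ours is poorly constrained because the stopper is in shadow. I'll move the arm clear and refit with hue masks.

Emit:
apply_moves(motion=[-1,0.02,-0.01,-0.02,0,0,0,-1,0.03,-0.02,-0.02,0,0,0,-1,0.03,-0.02,-0.01,0,0,0,-1,0.03,-0.02,0,0,0,0,-1,0.03,-0.02,0,0,0,0,-1,0.03,-0.02,0,0,0,0,-1,0.02,0,0,0,0,0,-1,0,0,0,0,0,0])

```text
time_s: 15.52
ee_pos: [0.321, 0.2621, 0.3514]
tcp_rot: [0.153, 0.598, 0.762, 0.197]
wrist_force: [0.3, -0.1, 0.1]
grip_width: -0.0001
```

```bash
sed -e "s/^F=.*/F=[cam('side'),cam('top')]/" -e "s/b=(d>np.percentile.*/h=cv2.cvtColor(I.astype(np.uint8),cv2.COLOR_BGR2HSV);b=((abs(h[...,0].astype(int)-115)<14)\&(h[...,1]>110)).astype(np.uint8)/" fit2.py > fit3.py; cat >> fit3.py <<'E'
for f,(u,v) in zip(F,((322,145),(275,192))):
    I=f['img'][v-16:v+14,u-16:u+16].copy();h=cv2.cvtColor(I,cv2.COLOR_BGR2HSV)
    for row in h: print(''.join('#' if abs(int(p[0])-115)<14 and p[1]>110 else ('.' if p[2]<150 else 'o') for p in row))
    print()
E
python3 fit3.py
```

```text
[162, 148] collar [0.5856 0.1284 0.1962] lean 25.8 yaw 198.1 76.4
[162, 148] collar [0.5862 0.1307 0.1947] lean 26.9 yaw 201.5 76.2
[162, 148] collar [0.5866 0.1311 0.1947] lean 27.6 yaw 201.2 76.2
[ 0.61463604 -0.13195072  0.19375328]
[252, 162] collar [ 0.6149 -0.1315  0.1961] lean 28.9 yaw 192.0 60.7
[252, 162] collar [ 0.6148 -0.1315  0.1962] lean 28.7 yaw 192.5 60.8
[252, 162] collar [ 0.6149 -0.1319  0.1959] lean 28.4 yaw 190.3 61.0
...................ooo..........
...................ooooo........
....................ooooo.......
....................oooooo......
....................oooooo......
................................
................................
................oo..............
.................o..............
...........#####..o.............
ooooooooo..#####..oo............
ooooooooo.#######.oo............
oooooooo..#######..oo...........
ooooooooo.########..oo..........
ooooooooo..########....oo...oo..
oooooooooo.############oooooooo.
oooooooooo..############oooooooo
ooooooooooo..############ooooooo
oooooooooooo.############.oooooo
oooooooooooo.############...oo
[... 623 characters left out ...]
.......
ooooooo..ooo....................
ooooooo.oo..#######.............
o.ooooooo..#########............
o.oooooo..###########...........
oooooooo.#############........oo
oooooooo.######..#####......oooo
ooooooo.#######....###....oooooo
ooooooo.#######....###..oooooooo
oooooo..#######....###.ooooooooo
oooooo...########..###.ooooooooo
oooooooo.#########.##.oooooooooo
ooooooooo.###########.oooooooooo
oooooooooo.#########.ooooooooooo
oooooooooo.o#######...oooooooooo
oooooooooooo#######.oooooooooooo
ooooooooooo.######..oooooooooooo
ooooooooooo..#####.ooooooooooooo
oooooooooooo......oooooooooooooo
oooooooooooooooooooooooooooooooo
oooooooooooooooooooooooooooooooo
oooooooooooooooooooooooooooooooo
```

```bash
python3 -c "
from plant import bot
s=bot.state();print(s['time_s'],s['wrist_force'].round(1),abs(s['qd']).max().round(3));print(bot.sign_off())"
```

```text
15.6167 [ 1.1  0.7 -0. ] 0.053
the job is handed in; nothing more can be done
None
```

I closed the open (left) bottle with the loose blue stopper and handed the job in at 15.6 s. I held the stopper until its cap met the rim, pressed to about 42 N, let go, pressed the knob again with closed fingers, and moved the arm clear.

**Depth:** the stopper stopped at the same depth in both pushes, within 0.2 mm, and did not yield at 42 N.

**Height against the closed bottle:** a fit to the camera images puts our cap's underside at 0.195–0.196 m, and the already closed bottle's at 0.196 m. That fits a fully seated cap.

**Checks that disagreed:**
- **Rim height:** the arm met the rim about 3 mm higher along the neck than my first image measurement. I put this down to camera calibration and reading error.
- **Tilt:** the fit gave our stopper a lean of 26–28°, against about 28.5° for the closed bottle. I took this as noise, but a tilt of 1–3° can't be ruled out.
- **Sideways force:** both pushes also showed 10–13 N sideways, which I did not explain for certain.

I did not deliberately touch anything else. I had used all 12 picture views before the second push, so I did not look over the other bench items at the end.

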